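# Lower a waffle in the toaster and hold the lever at the third click

### The arm

A 6-joint arm with a two-finger parallel gripper is mounted at the origin on the work surface. World frame = base frame: x ahead of the robot, y to its left, z up, the work surface at z = 0. Lengths are in mm, angles in degrees, forces in N, time in s.
With the tool pointing down it reaches from about 350 to 850 mm from the base axis. Payload 8.1 kg.
Tool frame: the origin (TCP) lies at the very end of the fingers, on their centre line; the grasp point (between the pads) lies 19 mm behind it (r.grip_depth is the distance from the TCP to the grasp point, in mm); y points along the fingers, z is the direction in which the jaws open and shut, and the axes are right-handed (so a half turn about y gives the same grasp; the last joint's range is limited). The gripper opens to 85 mm and grips with 20 to 120 N. Pads are 22 mm wide; open, the fingers measure 114 mm over their backs; the gripper's body (76 mm by 85 mm) begins 54 mm behind the grasp point. The pads swing forward as they close: fully open they stand 13 mm farther back than shut.
Start: joints at [-76.398, 7.471, 85.268, -0, 87.261, -4.893], TCP at [190.354, -569.008, 231.292] pointing down, gripper open.
Joint ranges: [-169.43, 169.43], [-51.17, 129.36], [1.28, 143.12], [-76.62, 256.62], [0, 156.53], [-152.29, 152.29]. Speed limits (degrees/s): [136.94, 136.94, 159.86, 180, 180, 180].

### API

Orientations are given as [roll, pitch, yaw] about the fixed x, y, z axes, in that order (R = Rz(yaw) Ry(pitch) Rx(roll)).
In Python, from bench import readout, eyes, r gives the robot as it stands. The module is installed in compiled form; this text tells all that it offers.
- The arm moves only by the tool move_arm, never from a script. Its argument "motion" is text: rows parted by semicolons, each of 6 numbers parted by spaces: the shift along the world's x, y, z in cm, then the turn, a rotation vector about the world's x, y, z in degrees. A call has 1 to 10 rows; each row is the pose to reach, as a shift and turn from the pose commanded when the call began; what a row does not reach only later rows make up. A row lasts 1/12 s, in which the tool goes at most 41.7 mm and 7.16 degrees, less where a joint would pass 70% of its speed; a pose out of reach is approached as far as the arm can. A call with a gripper value outside its range is refused whole. "fingers" is the finger opening in cm, from 0 to 8.54, set as the call begins (left out, the last holds). The fingers move at their own pace and stop on an object; "squeeze" is the grip in N (left out, the last holds). Time passes only in rows, so rows that repeat a pose let the fingers close. It gives the time, the measured TCP pose, the force and the opening at its end, in the units of the state.
- readout.sense(): the state, without advancing time (a new reading comes with each control period).
- eyes.snapshot(name): name is "scene" or "top" or "wrist"; returns a dict with "image" (384x512x3 uint8, blue, green, red), "fx", "fy", "cx", "cy" (pixels), "world_to_cam" (4x4, takes a point from world to camera coordinates). Camera axes: x right, y down, z forward; pixel columns grow to the right and rows downward; lengths in mm; the calibration is good to about 2 mm. A picture is of the moment at which its call begins. There is no depth.
- r.hand_in(): hands the job in, once; it reports no verdict.
The state is a dict: "time": time; "joint_pos": joint angles; "qd": joint speeds; "joint_efforts": joint torques, N m; "tool_pos": TCP position; "tcp_rot": TCP orientation; "ft_force": force on the tool from outside, world axes, zero at the start; "wrist_torque": the same for the moment, N m; "finger_gap": finger opening in mm.
Only numpy, scipy, OpenCV 4.12 (cv2) and the standard library are available. Lean on these libraries where they do the work, as an engineer would, in place of code of your own. Each camera call takes 0.05 s, during which the arm holds its last target. There are 200 camera calls.

### The job

Take the square waffle out of the toast rack and stand it in the toaster's slot, lowering it until you feel it rest on the carriage before you let go (do not drop it in). Then, with the fingertips, press the toaster's lever down past its first two clicks to the third and keep holding it there, not jammed on down to the bottom of its travel: the lever springs back up if released, so the program finishes while the fingers still hold the lever. Leave the bread slice, the mug and the jar alone.

Things in the scene. Friction and masses are not known exactly. Their poses are not given: they have to be found in the camera images.
- waffle: Square waffle with a grid on both faces, golden brown, rigid, 18 mm thick (its x axis) x 100 mm wide (y) x 100 mm tall (z), 50 to 100 g; needs a firm grip (about 30 N) or it swivels between the fingers. Origin: centre of its underside, so its top edge is at origin + 100 mm along z. It starts standing upright in one of the rack's two gaps.
- bread: Domed slice of bread, 16 mm thick (x) x 94 mm wide (y) x 93 mm tall (z). Origin: centre of its underside. Stands in the rack's other gap. Leave it alone.
- rack: Steel toast rack, fixed: base 180 mm (x) x 100 mm (y), 10 mm thick; origin at the centre of its underside. Two gaps, centred at x = -45 and +45 mm on its own axes, 23 mm wide between wire hoops that rise to 44 mm above the counter; slices stand on the base (10 mm above the counter) facing along the rack's x and can be lifted straight up.
- mug: White mug, 80 mm across, 95 mm tall, handle at +y; origin at the centre of its underside. Leave it alone.
- jar: Amber glass jar with metal cap, 66 mm across, 100 mm tall; origin at the centre of its underside. Leave it alone.
- slot (a point): Centre of the toaster's slot mouth, at the height of the toaster's top (168 mm above the counter). The axes are the toaster's: y along the slot, x across it, z up. The slot is 190 mm long (y) and 26 mm wide (x). Steel and black toaster, fixed to the counter: 120 mm (x) x 300 mm (y) x 170 mm tall, centred under this point; its lever is on the end face at -y.
- carriage (a point): Top centre of the carriage inside the slot, on which the waffle stands; same axes as slot. With the lever up it is 120 mm above the counter (48 mm below the slot mouth), so a seated waffle stands 52 mm proud of the slot. It sinks with the lever.
- lever_pad (a point): Centre of the top face of the lever's black press pad, 38 mm (x) x 28 mm (y), 12 mm thick, same axes as slot. It lies 182 mm from the slot's centre towards the toaster's -y; the pad stands 18 to 46 mm clear of the end face. Its top is 168 mm above the counter with the lever up; it moves straight down.
- lever (a joint): Lever travel in m: 0 = up (rest), grows as pressed; solid stop at 0.055. Clicks (detents) at 0.015, 0.030 and 0.045: the third is 45 mm down. Return spring: 6 N at the top, about 8 N at the third click (waffle aboard); the clicks add a ripple of +-4 N: the push peaks about 4 mm past the top and past each click, then drops before the next; 13 N at most. Nothing latches: released, it returns to 0.
There are look-alikes about, which are no part of the job. Leave any red or turquoise look-alike of the waffle alone.

How it is judged:
By the outcome, as a careful person would: the job done as asked, in the order asked, and still so for the second after the job is handed in, while the arm keeps its last pose, push and grip.
It also fails if it takes over 58 s, if anything falls off the work surface, if the arm or the gripper's body presses on something with over 40 N, if the wrist force passes 120 N, or if a joint passes its speed limit or range.

## Working session

There is one attempt and no reset: what is moved stays moved. The work goes in short steps, Python scripts to look and compute and a tool call to move; the robot and the scene stay as the last step left them, time stands still between calls to the robot, and variables do not carry over. Pictures are saved under pics/ and viewed, about 8 in all and at most 12, crops included, and the job is handed in when it is done.

Besides the shell and the picture viewer there is one more tool, called after ">>>" by a JSON object that holds its "api" and its "payload", one argument or row to a line. move_arm: Moves the arm, as the interface text tells. Its arguments: {"type":"object","properties":{"motion":{"type":"string"},"fingers":{"type":"number"},"squeeze":{"type":"number"}},"required":["motion"]}

```bash
mkdir -p pics; python3 - <<'E'
from bench import readout, eyes, r
import cv2,pickle
for n in("scene","top"):
    s=eyes.snapshot(n);cv2.imwrite(f"pics/{n}0.png",s["image"]);pickle.dump(s,open(n+".pkl","wb"))
    print(n,s["fx"],s["cx"],s["cy"],s["world_to_cam"].round(3).tolist())
print(readout.sense(),r.grip_depth)
E
```

```text
scene 386.89433703396605 247.93177043138263 190.75717920248925 [[0.036, 0.999, -0.018, -20.167], [0.773, -0.039, -0.634, -379.326], [-0.634, 0.009, -0.773, 1334.533], [0.0, 0.0, 0.0, 1.0]]
top 467.9723138402585 260.8343038369858 186.69151339799467 [[-0.08, -0.997, -0.005, 56.391], [-0.974, 0.08, -0.213, 573.552], [0.213, -0.012, -0.977, 1226.45], [0.0, 0.0, 0.0, 1.0]]
{'time': 0.1, 'joint_pos': array([-7.64001326e+01,  7.51102891e+00,  8.53232446e+01,  7.19634124e-04,
        8.72617371e+01, -4.89237204e+00]), 'qd': array([ 1.73123546e-01, -9.30609618e-02, -2.75747914e-01,  1.90825505e-04,
       -4.19453061e-02,  7.83045500e-02]), 'joint_efforts': array([ 8.22150323e-04, -5.70950568e+01, -5.01942837e+01, -1.28601641e-04,
        8.06878408e-03, -1.40291925e-05]), 'tool_pos': array([ 190.22108483, -568.52547464,  230.34478447]), 'tcp_rot': array([-9.00955995e+01,  8.90432753e-03, -1.61507803e+02]), 'ft_force': array([-0.27511852,  0.56498579, -0.18404915]), 'wrist_torque': array([0.03070896, 0.02375099, 0.02697548]), 'finger_gap': 85.75882850502605} 18.700000000000003
```

View pics/scene0.png

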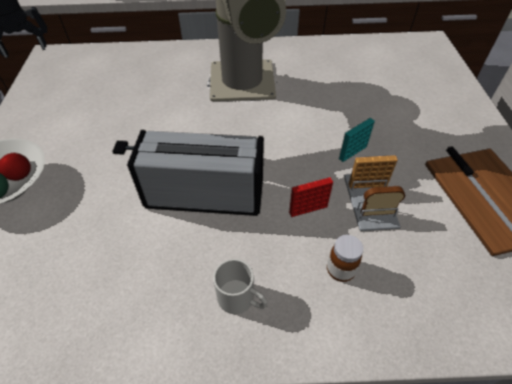

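View pics/top0.png

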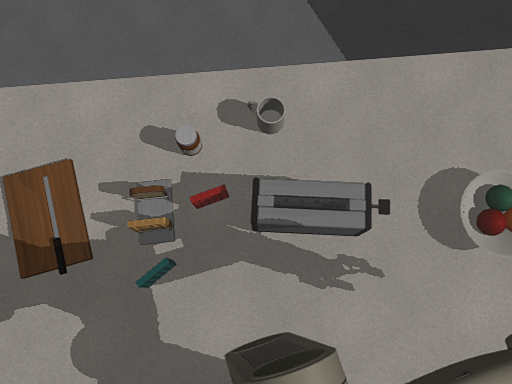

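The scene view shows the waffle in the rack at about (374,172) and the bread at (381,203). The toaster slot is at about (198,150) and the lever pad at (121,147). In the top view the waffle is at (149,224), the slot at (312,202) and the pad at (384,206). I'll zoom in on these for exact pixels.

```bash
python3 - <<'E'
import cv2,numpy as np
t=cv2.imread("pics/top0.png");s=cv2.imread("pics/scene0.png")
f=lambda im,x,y,w,h,k:cv2.resize(im[y:y+h,x:x+w],None,fx=k,fy=k,interpolation=cv2.INTER_CUBIC)
a=f(t,240,165,160,75,5)            # toaster top, x5 off 240,165
b=np.hstack([f(t,115,175,65,75,3.0769*1.0) if 0 else cv2.resize(f(t,115,175,80,45,5),(400,225)),cv2.resize(f(s,335,145,80,45,5),(400,225))])
cv2.imwrite("pics/crop1.png",np.clip(np.vstack([a,b])*1.4,0,255).astype('uint8'))
E
```

```text
(no output)
```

View pics/crop1.png

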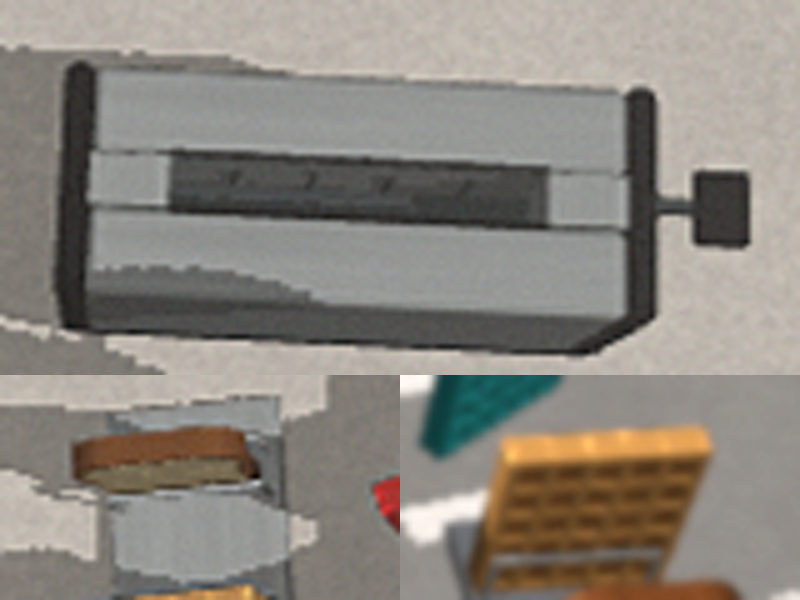

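The crop gives the slot mouth corners at (170,150), (550,167), (548,227) and (168,211), and the pad corners at (695,170), (750,173), (747,247) and (693,242). The waffle's top strip in the scene view has corners at (505,437), (710,428), (708,455) and (503,462).

```bash
cat >h.py <<'E'
import numpy as np,cv2,pickle
def ray(s,uv,z):
    W=s["world_to_cam"];R=W[:3,:3];c=-R.T@W[:3,3]
    d=R.T@np.array([(uv[0]-s["cx"])/s["fx"],(uv[1]-s["cy"])/s["fy"],1])
    return c+d*(z-c[2])/d[2]
def proj(s,p):
    q=s["world_to_cam"]@np.append(p,1);return np.array([q[0]/q[2]*s["fx"]+s["cx"],q[1]/q[2]*s["fy"]+s["cy"]])
E
python3 - <<'E'
from h import *
t=pickle.load(open("top.pkl","rb"));s=pickle.load(open("scene.pkl","rb"))
def cr(L,x0,y0,ox=0,oy=0):return [((u-ox+.5)/5-.5+x0,(v-oy+.5)/5-.5+y0) for u,v in L]
np.set_printoptions(suppress=True,precision=1)
def rep(n,im,L,z):
    P=np.array([ray(im,p,z) for p in L]);print(n,P[:,:2].tolist(),P.mean(0)[:2]);
    e=[P[(i+1)%4]-P[i] for i in range(4)];print([round(np.linalg.norm(x),1) for x in e],[round(np.degrees(np.arctan2(x[1],x[0])),1) for x in e]);return P
rep("slot",t,cr([(170,150),(550,167),(548,227),(168,211)],240,165),168)
rep("pad",t,cr([(695,170),(750,173),(747,247),(693,242)],240,165),168)
# toaster top inner corners
P=rep("waf",s,cr([(505,437),(710,428),(708,455),(503,462)],335,145,400,375),110)
for p in P:print(proj(t,p))
im=t["image"];k=5
c=im[205:245,115:185];c=cv2.resize(c,None,fx=8,fy=8,interpolation=cv2.INTER_CUBIC)
c=np.clip(c*1.4,0,255).astype('uint8')
cs=cv2.resize(s["image"][110:180,90:190],None,fx=5.6,fy=5.6,interpolation=cv2.INTER_CUBIC)[:,:560]
# bottom: scene lever & slot
cv2.imwrite("pics/crop2.png",np.vstack([c,cs])[:600])
E
```

```text
slot [[530.2742370194302, -19.211360155311603], [506.1267076498125, -208.2105553848332], [475.96687507747106, -203.54881613973333], [499.4029965621432, -15.540058701621732]] [ 502.9 -111.6]
[np.float64(190.5), np.float64(30.5), np.float64(189.5), np.float64(31.1)] [np.float64(-97.3), np.float64(171.2), np.float64(82.9), np.float64(-6.8)]
pad [[498.7066324379497, -280.3236644713269], [494.9534729366204, -307.522523651582], [457.93871886336774, -300.8480536016772], [462.6094166129559, -274.4605468516724]] [ 478.6 -290.8]
[np.float64(27.5), np.float64(37.6), np.float64(26.8), np.float64(36.6)] [np.float64(-97.9), np.float64(169.8), np.float64(80.0), np.float64(-9.2)]
waf [[488.4692763346552, 266.8066153429282], [487.7596584924373, 367.30040061476546], [505.6530495051005, 361.30056495983837], [505.01634832796697, 262.3069106535737]] [496.7 314.4]
[np.float64(100.5), np.float64(18.9), np.float64(99.0), np.float64(17.1)] [np.float64(90.4), np.float64(-18.5), np.float64(-90.4), np.float64(164.8)]
[165.2 223.4]
[126.6 226.8]
[128.8 219.8]
[166.6 217. ]
```

View pics/crop2.png

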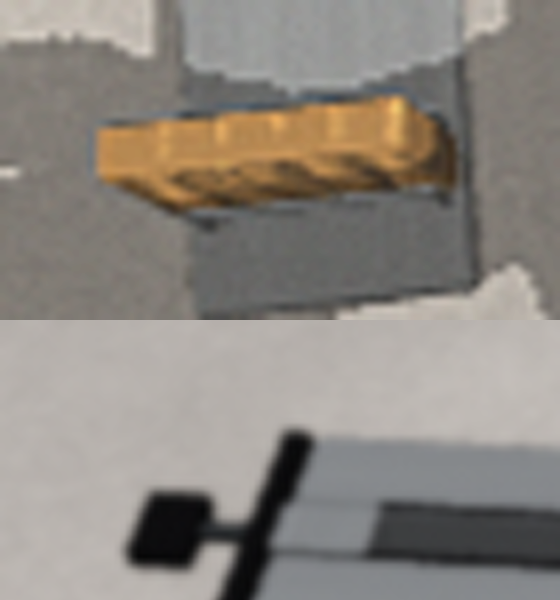

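The crop shows the waffle's top face in the top view with far corners at about (127.2,221) and (165,217), within 2 px of the scene-based projection. The slot's left end in the scene view is at (158.8,142.7) and (156.1,152.1). Next I'll check the slot and the turquoise look-alike in both views.

```bash
python3 - <<'E'
from h import *
np.set_printoptions(suppress=True,precision=1)
t=pickle.load(open("top.pkl","rb"));s=pickle.load(open("scene.pkl","rb"))
print("slot -y end",[ray(s,p,168)[:2] for p in[(158.75,142.7),(156.1,152.1)]], "slot +y",[ray(s,p,168)[:2] for p in [(239,147.5),(238.5,156.5)]])
print("waffle top",[ray(t,p,110)[:2] for p in[(127.2,221),(165,217),(127.3,227.3)]])
print("pad scene",ray(s,(90+175/5.6,110+209/5.6),168))
for lo,hi,n in [((75,80,0),(100,255,255),"turq"),((12,120,120),(25,255,255),"waf")]:
  for c,im in(("t",t),("s",s)):
    m=cv2.inRange(cv2.cvtColor(im["image"],cv2.COLOR_BGR2HSV),lo,hi);k,l,st,ce=cv2.connectedComponentsWithStats(m)
    for i in range(1,k):
        if st[i,4]>80:
            P=cv2.boxPoints(cv2.minAreaRect(np.argwhere(l==i)[:,::-1].astype('f4')));print(n,c,st[i],[ray(im,p,100)[:2] for p in P])
E
```

```text
slot -y end [array([ 473.4, -202.3]), array([ 504.2, -204.9])] slot +y [array([499.6, -15.5]), array([528.3, -17.3])]
waffle top [array([502.8, 365.4]), array([505.4, 266.6]), array([486.3, 365.5])]
pad scene [ 484.1 -287.7  168. ]
turq t [136 258  40  29 437] [array([345.6, 352.3]), array([407.2, 265.5]), array([381.7, 246.7]), array([320.6, 333.3])]
turq s [340 118  34  43 773] [array([424.4, 215.5]), array([328.8, 344. ]), array([407.2, 357.6]), array([494.1, 234.1])]
turq s [  0 176   8  21 103] [array([ 559.5, -573.8]), array([ 496.3, -597.1]), array([ 497.2, -579.9]), array([ 560.4, -557.3])]
waf t [127 217  39  13 247] [array([504.5, 370. ]), array([509. , 269.1]), array([484.6, 267. ]), array([480.1, 367.5])]
waf s [353 156  44  16 228] [array([486.7, 255.5]), array([454.2, 371.8]), array([494. , 368.1]), array([524.8, 254.8])]
```

>>> {"api": "move_arm", "payload": {
  "motion": "2 3 1 0 0 7; 5 6.5 2 0 0 14; 8 10 3 0 0 21; 11 14 4 0 0 28; 13 18 5 0 0 35; 15 22 5 0 0 42; 17 26 5 0 0 49; 19 30 5 0 0 56; 21 34 5 0 0 63; 22 38 5 0 0 70",
  "fingers": 5.0,
  "squeeze": 35
}}

```text
time: 0.93
tool_pos: [399.0, -220.1, 280.9]
tcp_rot: [-90.0, 0.0, -91.2]
ft_force: [1.0, -0.3, -0.4]
finger_gap: 49.9
```

>>> {"api": "move_arm", "payload": {
  "motion": "1 4 0 0 0 2.5; 2 8 0 0 0 2.5; 3 12 0 0 0 2.5; 4 16 0 0 0 2.5; 5 20 0 0 0 2.5; 6 24 0 0 0 2.5; 7 28 0 0 0 2.5; 7.5 32 0 0 0 2.5; 8 36 0 0 0 2.5; 8.5 40 0 0 0 2.5"
}}

```text
time: 1.77
tool_pos: [483.0, 180.1, 280.8]
tcp_rot: [-90.0, -0.0, -89.0]
ft_force: [0.3, -1.3, -0.1]
finger_gap: 49.9
```

>>> {"api": "move_arm", "payload": {
  "motion": "0 3.5 0 0 0 0; 0 7 -1.5 0 0 0; 0 9 -4 0 0 0; 0 10.4 -7 0 0 0; 0 10.4 -9 0 0 0; 0 10.4 -9 0 0 0; 0 10.4 -9 0 0 0; 0 10.4 -9 0 0 0"
}}

```text
time: 2.43
tool_pos: [484.0, 281.8, 192.6]
tcp_rot: [-89.9, 0.0, -89.0]
ft_force: [0.3, -0.0, 0.4]
finger_gap: 49.9
```

```bash
python3 - <<'E'
from h import *
from bench import eyes,readout
np.set_printoptions(suppress=True,precision=3)
s=eyes.snapshot("wrist");cv2.imwrite("pics/w1.png",s["image"]);pickle.dump(s,open("w1.pkl","wb"))
print(readout.sense()["tool_pos"],readout.sense()["tcp_rot"],s["world_to_cam"],s["fx"],s["cx"],s["cy"])
E
```

```text
[484.527 281.94  193.375] [-89.849   0.063 -89.048] [[   1.       0.017    0.002 -489.669]
 [   0.016   -0.965    0.263  239.29 ]
 [   0.006   -0.263   -0.965  413.583]
 [   0.       0.       0.       1.   ]] 312.54377626675324 261.080302027147 190.5793894515517
```

View pics/w1.png

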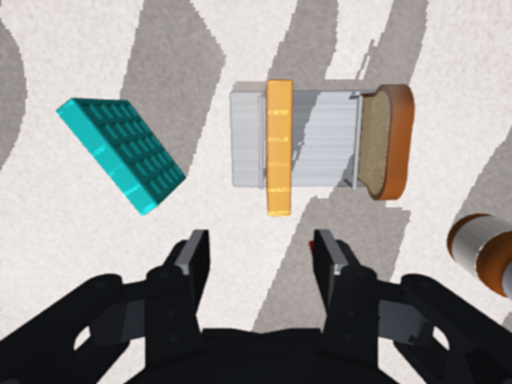

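The wrist view shows the waffle's top face as a strip from (266,80)–(292,80) to (268,215)–(291,215). The bread is on the right and the turquoise look-alike on the left.

```bash
python3 - <<'E'
from h import *
s=pickle.load(open("w1.pkl","rb"))
P=np.array([ray(s,p,110)[:2] for p in[(266,80),(292,80),(291,215),(268,215)]]);print(P.round(1),P.mean(0))
im=cv2.cvtColor(s["image"],cv2.COLOR_BGR2HSV);m=cv2.inRange(im,(12,120,130),(28,255,255));m[:, :255]=0;m[:,310:]=0
y,x=np.nonzero(m);
for r in range(85,215,20):
    c=x[y==r];print(r,c.min(),c.max(),ray(s,(c.min()-.5,r),110)[:2].round(1),ray(s,(c.max()+.5,r),110)[:2].round(1))
print(y.min(),y.max(), ray(s,(279,y.min()-.5),110),ray(s,(279,y.max()+.5),110))
E
```

```text
[[486.7 364.9]
 [504.5 365.2]
 [508.  267.1]
 [490.3 266.8]] [497.36985011 315.99167945]
85 267 291 [487.1 361.6] [504.3 361.9]
105 267 291 [487.4 348.3] [504.9 348.6]
125 267 291 [487.7 334.6] [505.5 334.9]
145 267 291 [488.  320.4] [506.1 320.7]
165 267 290 [488.3 305.8] [506.  306.1]
185 267 290 [488.6 290.6] [506.6 290.9]
205 268 289 [489.7 274.9] [506.5 275.2]
80 215 [495.58549777 365.34166141 110.        ] [498.77138559 266.55222029 110.        ]
```

>>> {"api": "move_arm", "payload": {
  "motion": "1.25 3.4 0 0 0 0.6; 1.25 3.4 -2 0 0 0.6; 1.25 3.4 -4 0 0 0.6; 1.25 3.4 -6 0 0 0.6; 1.25 3.4 -6 0 0 0.6; 1.25 3.4 -6 0 0 0.6; 1.25 3.4 -6 0 0 0.6"
}}

```text
time: 3.07
tool_pos: [497.2, 316.2, 133.8]
tcp_rot: [-89.8, 0.1, -88.4]
ft_force: [0.2, 0.6, 0.5]
finger_gap: 50.0
```

>>> {"api": "move_arm", "payload": {
  "motion": "0 0 -2 0 0 0; 0 0 -4 0 0 0; 0 0 -5.5 0 0 0; 0 0 -6.3 0 0 0; 0 0 -6.3 0 0 0; 0 0 -6.3 0 0 0; 0 0 -6.3 0 0 0"
}}

```text
time: 3.65
tool_pos: [497.2, 316.6, 70.3]
tcp_rot: [-89.8, 0.1, -88.4]
ft_force: [-0.6, -0.1, -1.0]
finger_gap: 50.2
```

>>> {"api": "move_arm", "payload": {
  "motion": "0 0 0 0 0 0; 0 0 0 0 0 0; 0 0 0 0 0 0; 0 0 0 0 0 0; 0 0 0 0 0 0; 0 0 0 0 0 0; 0 0 0 0 0 0; 0 0 0 0 0 0",
  "fingers": 0,
  "squeeze": 35
}}

```text
time: 4.32
tool_pos: [496.6, 316.4, 69.3]
tcp_rot: [-89.9, 0.0, -88.4]
ft_force: [-0.7, 0.1, 5.8]
finger_gap: 17.4
```

>>> {"api": "move_arm", "payload": {
  "motion": "0 0 0.5 0 0 0; 0 0 1.5 0 0 0; 0 0 3 0 0 0; 0 0 5 0 0 0; 0 0 7.5 0 0 0; 0 0 10 0 0 0; 0 0 13 0 0 0; 0 0 16 0 0 0; 0 0 19 0 0 0; 0 0 21 0 0 0"
}}

```text
time: 5.15
tool_pos: [496.3, 316.2, 282.5]
tcp_rot: [-89.8, 0.1, -88.4]
ft_force: [1.0, -0.3, 1.0]
finger_gap: 17.9
```

>>> {"api": "move_arm", "payload": {
  "motion": "0 -2 0 0 0 0; 0 -5 0 0 0 -1; 0 -8.5 0 0 0 -2; 0 -12 0 0 0 -3; 0 -15.5 0 0 0 -4; 0 -19 0 0 0 -5; 0 -22 0 0 0 -6; 0 -25 0 0 0 -7; 0 -27 0 0 0 -8; 0 -27 0 0 0 -9"
}}

```text
time: 5.98
tool_pos: [495.6, 42.5, 278.8]
tcp_rot: [-90.0, -0.1, -97.7]
ft_force: [-0.5, -0.4, -1.2]
finger_gap: 17.5
```

```bash
python3 - <<'E'
from h import *
from bench import eyes,readout
np.set_printoptions(suppress=True,precision=2)
s=eyes.snapshot("wrist");cv2.imwrite("pics/w2.png",s["image"]);pickle.dump(s,open("w2.pkl","wb"))
print(readout.sense())
E
```

```text
{'time': 6.0333, 'joint_pos': array([-0.79, -9.44, 97.06, -0.01, 92.36,  6.93]), 'qd': array([ 2.7 ,  0.6 , -0.37,  1.01, -0.1 , -0.65]), 'joint_efforts': array([ -1.63, -42.44, -50.88,  -0.42,  -0.  ,  -0.88]), 'tool_pos': array([495.71,  44.26, 278.8 ]), 'tcp_rot': array([-89.98,  -0.01, -97.72]), 'ft_force': array([-0.47,  0.79, -0.61]), 'wrist_torque': array([ 0.07, -0.  ,  0.  ]), 'finger_gap': 17.828733423248202}
```

View pics/w2.png

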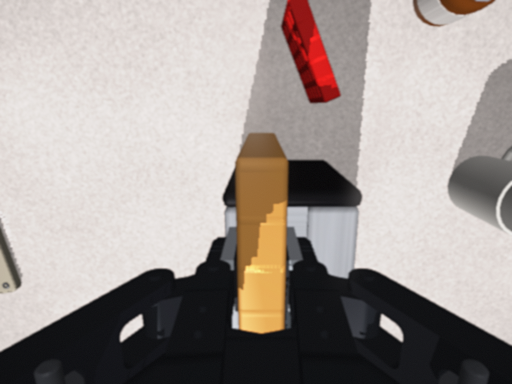

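The wrist view shows the waffle held squarely between the fingers, with its top running from (262,150) to (262,330) and the toaster below. Next I'll move over the slot.

>>> {"api": "move_arm", "payload": {
  "motion": "0 -2 0 0 0 0.3; 0.3 -4.5 0 0 0 0.3; 0.6 -7.5 0 0 0 0.3; 0.7 -10.5 0 0 0 0.3; 0.7 -13 0 0 0 0.3; 0.7 -15 -0.5 0 0 0.3; 0.7 -15.5 -1.5 0 0 0.3; 0.7 -15.5 -3 0 0 0.3; 0.7 -15.5 -3.8 0 0 0.3; 0.7 -15.5 -3.8 0 0 0.3"
}}

```text
time: 6.87
tool_pos: [501.7, -107.5, 237.5]
tcp_rot: [-90.3, 0.1, -97.0]
ft_force: [-0.1, 0.8, -2.0]
finger_gap: 17.6
```

>>> {"api": "move_arm", "payload": {
  "motion": "0 0 0 0 0 0; 0 0 0 0 0 0; 0 0 0 0 0 0"
}}

```text
time: 7.12
tool_pos: [503.5, -108.5, 241.3]
tcp_rot: [-89.9, -0.0, -97.0]
ft_force: [-0.3, 0.3, -0.8]
finger_gap: 17.7
```

```bash
python3 - <<'E'
from h import *
from bench import eyes,readout
np.set_printoptions(suppress=True,precision=2)
o=[]
for n,x,y in(("scene",135,105),("top",255,165)):
    s=eyes.snapshot(n);pickle.dump(s,open(n+"2.pkl","wb"));o.append(cv2.resize(s["image"][y:y+75,x:x+130],None,fx=4,fy=4,interpolation=cv2.INTER_CUBIC)) 
im=np.clip(np.vstack(o)*1.5,0,255).astype('uint8');cv2.imwrite("pics/c3.png",im);q=readout.sense();print(im.shape,q["tool_pos"],q["tcp_rot"])
E
```

```text
(600, 520, 3) [ 503.39 -108.79  241.12] [-89.92  -0.01 -97.07]
```

View pics/c3.png

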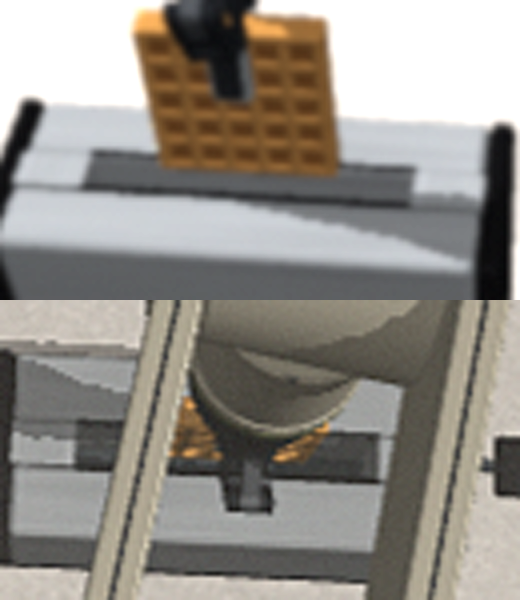

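The scene crop shows the waffle's front bottom edge from (160,168) to (338,174). The slot edges run (92,152)–(415,170) and (82,186)–(412,205). I'll compare them within the same image.

```bash
python3 - <<'E'
from h import *
s=pickle.load(open("scene2.pkl","rb"))
g=lambda u,v,z:ray(s,((u+.5)/4-.5+135,(v+.5)/4-.5+105),z)[:2]
d=lambda a,b:np.degrees(np.arctan2(*(b-a)))
a,b=g(160,168,181.8),g(338,174,181.8);print("waffle +x bottom",a,b,(a+b)/2,d(a,b),90-d(a,b))
for n,p,q in(("far",(92,152),(415,170)),("near",(82,186),(412,205))):
    a,b=g(*p,168),g(*q,168);print(n,a,b,(a+b)/2,d(a,b))
t=np.array([503.4,-108.8,181.8]);y=np.array([np.sin(np.radians(7.07)),np.cos(np.radians(7.07)),0]);x=np.array([y[1],-y[0],0])
for e in(-50,50):
    p=proj(s,t+9*x+e*y);print("expected edge px in crop",(p-[135,105]+.5)*4-.5)
im=s["image"]
# edge profile: column-wise orange lower boundary
m=cv2.inRange(cv2.cvtColor(im,cv2.COLOR_BGR2HSV),(8,110,50),(28,255,255))
for c in range(176,220,6):
    r=np.nonzero(m[100:160,c])[0];print(c,r.max()+100,end="; ")
E
```

```text
waffle +x bottom [ 502.99611845 -160.53647951] [513.31562978 -59.93400299] [ 508.15587412 -110.23524125] 5.8567511175192255 84.14324888248078
far [ 473.00168852 -204.94614192] [498.27750813 -16.92094478] [ 485.63959833 -110.93354335] 7.656249292100727
near [ 500.89343526 -207.54930497] [526.24747    -19.18962427] [ 513.57045263 -113.36946462] 7.666183982570145
expected edge px in crop [161.32003274 171.88657536]
expected edge px in crop [337.26643225 180.52604175]
176 146; 182 146; 188 147; 194 147; 200 147; 206 147; 212 148; 218 147;
```

Measured in the same image, the waffle is centred on the slot within about 1 mm and 1°. I'll lower it in steps, watching the force.

>>> {"api": "move_arm", "payload": {
  "motion": "0 -0.2 -0.5 0 0 -0.4; 0 -0.2 -1 0 0 -0.4; 0 -0.2 -1.5 0 0 -0.4; 0 -0.2 -2 0 0 -0.4; 0 -0.2 -2.5 0 0 -0.4; 0 -0.2 -2.5 0 0 -0.4; 0 -0.2 -2.5 0 0 -0.4"
}}

```text
time: 7.8
tool_pos: [502.5, -110.9, 214.6]
tcp_rot: [-90.1, 0.0, -97.5]
ft_force: [0.1, -0.4, -0.6]
finger_gap: 17.4
```

>>> {"api": "move_arm", "payload": {
  "motion": "0 0 -0.5 0 0 0; 0 0 -1 0 0 0; 0 0 -1.5 0 0 0; 0 0 -2 0 0 0; 0 0 -2.6 0 0 0; 0 0 -2.6 0 0 0; 0 0 -2.6 0 0 0"
}}

```text
time: 8.38
tool_pos: [502.5, -110.9, 188.5]
tcp_rot: [-90.1, 0.0, -97.5]
ft_force: [0.6, -0.7, -1.1]
finger_gap: 17.4
```

>>> {"api": "move_arm", "payload": {
  "motion": "0 0 -0.15 0 0 0; 0 0 -0.3 0 0 0; 0 0 -0.45 0 0 0; 0 0 -0.6 0 0 0; 0 0 -0.6 0 0 0; 0 0 -0.6 0 0 0"
}}

```text
time: 8.88
tool_pos: [502.8, -111.0, 183.1]
tcp_rot: [-90.0, 0.0, -97.5]
ft_force: [-0.5, 0.7, -0.8]
finger_gap: 17.8
```

Expect contact at a TCP height of about 179 mm.

>>> {"api": "move_arm", "payload": {
  "motion": "0 0 -0.1 0 0 0; 0 0 -0.2 0 0 0; 0 0 -0.2 0 0 0; 0 0 -0.2 0 0 0"
}}

```text
time: 9.22
tool_pos: [502.8, -111.0, 181.1]
tcp_rot: [-90.0, 0.0, -97.5]
ft_force: [-0.0, -0.6, -0.9]
finger_gap: 17.9
```

>>> {"api": "move_arm", "payload": {
  "motion": "0 0 -0.1 0 0 0; 0 0 -0.2 0 0 0; 0 0 -0.2 0 0 0; 0 0 -0.2 0 0 0"
}}

```text
time: 9.55
tool_pos: [503.0, -111.1, 179.3]
tcp_rot: [-90.0, -0.0, -97.5]
ft_force: [0.1, -0.1, -0.2]
finger_gap: 17.4
```

>>> {"api": "move_arm", "payload": {
  "motion": "0 0 -0.1 0 0 0; 0 0 -0.1 0 0 0; 0 0 -0.1 0 0 0"
}}

```text
time: 9.8
tool_pos: [503.1, -111.1, 179.0]
tcp_rot: [-90.0, -0.0, -97.5]
ft_force: [-1.0, -0.2, 5.5]
finger_gap: 17.6
```

>>> {"api": "move_arm", "payload": {
  "motion": "0 0 -0.1 0 0 0; 0 0 -0.1 0 0 0; 0 0 -0.1 0 0 0"
}}

```text
time: 10.05
tool_pos: [503.1, -111.1, 178.1]
tcp_rot: [-90.0, -0.0, -97.5]
ft_force: [-2.3, 0.4, 7.1]
finger_gap: 17.1
```

>>> {"api": "move_arm", "payload": {
  "motion": "0 0 -0.1 0 0 0; 0 0 -0.1 0 0 0; 0 0 -0.1 0 0 0"
}}

```text
time: 10.3
tool_pos: [503.1, -111.1, 177.3]
tcp_rot: [-90.0, -0.0, -97.5]
ft_force: [-3.3, 1.0, 8.0]
finger_gap: 17.7
```

Contact came at TCP z ≈ 179, as predicted for a carriage at 120 mm, with the force rising to 5.5 N and then 8 N. I'll ease back up to light contact and release.

>>> {"api": "move_arm", "payload": {
  "motion": "0 0 0.1 0 0 0; 0 0 0.18 0 0 0; 0 0 0.18 0 0 0"
}}

```text
time: 10.55
tool_pos: [503.1, -111.1, 179.0]
tcp_rot: [-90.0, -0.0, -97.5]
ft_force: [-2.8, 1.0, 5.7]
finger_gap: 17.4
```

>>> {"api": "move_arm", "payload": {
  "motion": "0 0 0 0 0 0; 0 0 0 0 0 0; 0 0 0 0 0 0; 0 0 0 0 0 0; 0 0 0 0 0 0",
  "fingers": 4.5
}}

```text
time: 10.97
tool_pos: [502.8, -110.9, 177.8]
tcp_rot: [-90.0, 0.0, -97.5]
ft_force: [0.4, -0.6, -0.1]
finger_gap: 45.1
```

>>> {"api": "move_arm", "payload": {
  "motion": "0 0 1 0 0 0; 0 0 3 0 0 0; 0 0 6 0 0 0; 0 0 9 0 0 0; 0 0 11 0 0 0; 0 -2 11.5 0 0 0; 0 -5 11.5 0 0 0; 0 -8 11.5 0 0 0; 0 -11 11.5 0 0 0; 0 -13 11.5 0 0 0"
}}

```text
time: 11.8
tool_pos: [502.6, -243.4, 293.9]
tcp_rot: [-90.0, -0.1, -97.6]
ft_force: [-0.6, 0.1, -0.4]
finger_gap: 44.7
```

>>> {"api": "move_arm", "payload": {
  "motion": "-1 -2 0 0 0 0; -2 -4 -1 0 0 0; -2.4 -5.2 -3 0 0 0; -2.4 -5.2 -5.5 0 0 0; -2.4 -5.2 -8 0 0 0; -2.4 -5.2 -9.5 0 0 0; -2.4 -5.2 -9.5 0 0 0; -2.4 -5.2 -9.5 0 0 0; -2.4 -5.2 -9.5 0 0 0",
  "fingers": 0
}}

```text
time: 12.55
tool_pos: [479.6, -293.4, 199.9]
tcp_rot: [-89.9, -0.1, -97.5]
ft_force: [-0.5, -0.4, -0.0]
finger_gap: -0.1
```

```bash
python3 - <<'E'
from h import *
from bench import eyes,readout
np.set_printoptions(suppress=True,precision=2)
s=eyes.snapshot("scene");o=cv2.resize(s["image"][90:190,90:220],None,fx=4,fy=4,interpolation=cv2.INTER_CUBIC)
w=eyes.snapshot("wrist")["image"]
cv2.imwrite("pics/c4.png",np.clip(np.vstack([o,cv2.resize(w[180:],(520,199))])*1.4,0,255).astype('uint8'));q=readout.sense();print(q["tool_pos"],q["ft_force"],q["finger_gap"])
E
```

```text
[ 479.91 -293.62  200.31] [ 0.23  0.8  -0.42] -0.06065033408212713
```

View pics/c4.png

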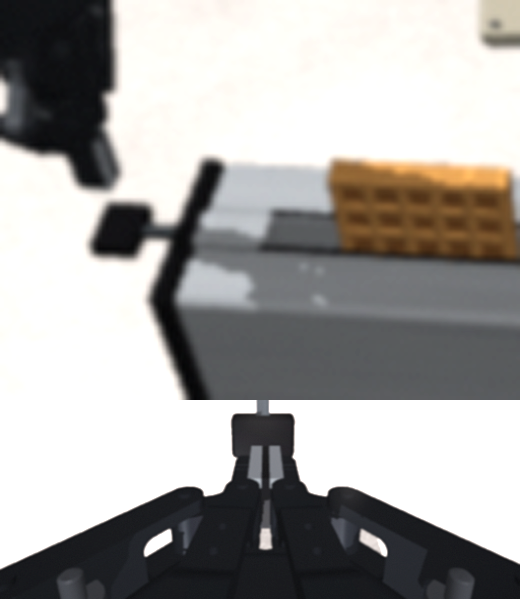

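The crop shows the waffle standing in the slot and the shut fingertips centred over the lever pad. Next I'll go down to find the pad's top.

>>> {"api": "move_arm", "payload": {
  "motion": "0 0 -0.8 0 0 0; 0 0 -1.6 0 0 0; 0 0 -2.4 0 0 0; 0 0 -2.8 0 0 0; 0 0 -2.8 0 0 0; 0 0 -2.8 0 0 0"
}}

```text
time: 13.15
tool_pos: [478.7, -292.8, 169.5]
tcp_rot: [-90.0, 0.0, -97.5]
ft_force: [0.2, -0.2, -0.6]
finger_gap: 0.1
```

>>> {"api": "move_arm", "payload": {
  "motion": "0 0 -0.1 0 0 0; 0 0 -0.2 0 0 0; 0 0 -0.2 0 0 0"
}}

```text
time: 13.4
tool_pos: [479.0, -293.1, 168.2]
tcp_rot: [-90.0, -0.0, -97.5]
ft_force: [1.2, -0.2, 0.6]
finger_gap: 0.0
```

>>> {"api": "move_arm", "payload": {
  "motion": "0 0 -0.1 0 0 0; 0 0 -0.2 0 0 0; 0 0 -0.2 0 0 0"
}}

```text
time: 13.65
tool_pos: [479.1, -293.2, 166.9]
tcp_rot: [-90.0, -0.0, -97.5]
ft_force: [-2.2, 1.5, 6.5]
finger_gap: 0.1
```

>>> {"api": "move_arm", "payload": {
  "motion": "0 0 -0.1 0 0 0; 0 0 -0.2 0 0 0; 0 0 -0.2 0 0 0"
}}

```text
time: 13.9
tool_pos: [479.1, -293.2, 165.2]
tcp_rot: [-90.0, -0.0, -97.5]
ft_force: [-3.3, 1.8, 8.3]
finger_gap: -0.3
```

>>> {"api": "move_arm", "payload": {
  "motion": "0 0 -0.4 0 0 0; 0 0 -0.8 0 0 0; 0 0 -1.2 0 0 0; 0 0 -1.6 0 0 0; 0 0 -2 0 0 0; 0 0 -2.4 0 0 0; 0 0 -2.8 0 0 0; 0 0 -3.1 0 0 0; 0 0 -3.1 0 0 0; 0 0 -3.1 0 0 0"
}}

```text
time: 14.73
tool_pos: [479.3, -293.3, 134.0]
tcp_rot: [-89.9, -0.0, -97.5]
ft_force: [-3.1, 2.4, 10.6]
finger_gap: -0.0
```

>>> {"api": "move_arm", "payload": {
  "motion": "0 0 -0.2 0 0 0; 0 0 -0.2 0 0 0; 0 0 -0.2 0 0 0"
}}

```text
time: 14.98
tool_pos: [479.3, -293.3, 132.0]
tcp_rot: [-89.9, -0.0, -97.5]
ft_force: [-3.8, 2.5, 9.5]
finger_gap: 0.1
```

>>> {"api": "move_arm", "payload": {
  "motion": "0 0 -0.2 0 0 0; 0 0 -0.2 0 0 0; 0 0 -0.2 0 0 0"
}}

```text
time: 15.23
tool_pos: [479.2, -293.2, 129.5]
tcp_rot: [-90.0, -0.0, -97.5]
ft_force: [-1.3, 0.9, 6.0]
finger_gap: 0.3
```

>>> {"api": "move_arm", "payload": {
  "motion": "0 0 -0.2 0 0 0; 0 0 -0.2 0 0 0; 0 0 -0.2 0 0 0"
}}

```text
time: 15.48
tool_pos: [479.1, -293.2, 127.2]
tcp_rot: [-90.0, -0.0, -97.5]
ft_force: [0.4, -0.6, 3.0]
finger_gap: -0.1
```

The force dipped to about 3 N at z ≈ 127, just where the dip before the third click should be. I have 4 mm left to go.

>>> {"api": "move_arm", "payload": {
  "motion": "0 0 -0.2 0 0 0; 0 0 -0.2 0 0 0; 0 0 -0.2 0 0 0"
}}

```text
time: 15.73
tool_pos: [479.1, -293.2, 125.2]
tcp_rot: [-90.0, -0.0, -97.5]
ft_force: [-0.7, -1.1, 4.2]
finger_gap: -0.0
```

>>> {"api": "move_arm", "payload": {
  "motion": "0 0 -0.1 0 0 0; 0 0 -0.2 0 0 0; 0 0 -0.2 0 0 0; 0 0 -0.2 0 0 0; 0 0 -0.2 0 0 0"
}}

```text
time: 16.15
tool_pos: [479.2, -293.3, 123.6]
tcp_rot: [-90.0, -0.0, -97.5]
ft_force: [-0.8, 0.4, 6.7]
finger_gap: -0.3
```

```bash
python3 - <<'E'
from h import *
from bench import eyes,readout
np.set_printoptions(suppress=True,precision=2)
s=eyes.snapshot("scene");cv2.imwrite("pics/c5.png",cv2.resize(s["image"][90:240,80:280],None,fx=3,fy=3,interpolation=cv2.INTER_CUBIC))
for i in range(4):
    eyes.snapshot("top");q=readout.sense();print(q["time"],q["tool_pos"],q["ft_force"])
E
```

```text
16.25 [ 479.19 -293.23  123.6 ] [-1.24  0.24  6.35]
16.3 [ 479.16 -293.2   123.59] [-0.89  0.02  6.2 ]
16.35 [ 479.18 -293.22  123.6 ] [-0.55  0.48  6.86]
16.4 [ 479.16 -293.24  123.61] [-0.39  0.95  5.86]
```

View pics/c5.png

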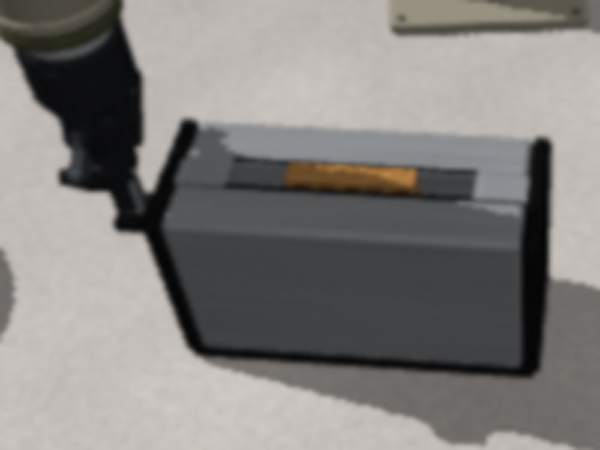

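The view shows the waffle sunk in the slot and the fingertips on the pad. Travel reads about 44.4 mm, with 6.4 N against 8 N at the click, so I'll nudge 0.8 mm more.

>>> {"api": "move_arm", "payload": {
  "motion": "0 0 -0.08 0 0 0; 0 0 -0.08 0 0 0; 0 0 -0.08 0 0 0; 0 0 -0.08 0 0 0; 0 0 -0.08 0 0 0; 0 0 -0.08 0 0 0"
}}

```text
time: 16.9
tool_pos: [479.2, -293.2, 122.9]
tcp_rot: [-90.0, -0.0, -97.5]
ft_force: [-1.9, 0.8, 7.5]
finger_gap: -0.0
```

```bash
python3 -c "
from bench import r,readout
q=readout.sense();print(q['tool_pos'],q['ft_force']);print(r.hand_in())"
```

```text
[ 479.18698447 -293.21785061  122.93370792] [-1.91514008  0.75115872  7.52268667]
the job is handed in; nothing more can be done
None
```

The waffle is standing in the toaster's slot, and the fingers are holding the lever at its third click. I handed the job in at about 17 s of the 58 s allowed.

- **Waffle:** I lifted it straight up out of the rack and lowered it into the slot. Contact came at the height expected for the carriage at 120 mm, with the upward force rising to 5.5 N. I pressed about 2 mm further, to 8 N, then eased back to light contact before letting go. The next picture showed it standing in the slot.
- **Lever:** The shut fingertips touched the pad at about z = 168 mm and now hold at z = 122.9 mm, which is about 45.1 mm of travel. The push is 7.5 N, against about 8 N expected at the third click. The force dipped to about 3 N near 41 mm of travel, just where the dip before that click should be. The last picture showed the waffle sunk with the carriage.
- **Other objects:** I did not move the bread, mug, jar or look-alikes. I took no final picture to check that they are where they were.
- **Disagreements:** The two fixed cameras and the arm's own position differed by 2–4 mm (and about 1° on the waffle's angle). Comparing the waffle and slot within a single image showed it centred to about 1 mm, and it went in without touching the sides.

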